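# Put the battery cells back in their slanted racks

### The job

Put the four loose battery cells away in the two slanted racks: the two red cells in the rack with the red rails, the two blue cells in the rack with the blue rails. Each cell must lie across its rack, down at the low end against the stop or against the cell already there. Leave the two sample vials standing among them where they are.

Things in the scene. Friction and masses are not known exactly. Their poses are not given: they have to be found in the camera images.
- red_cell_1: A red battery cell, a cylinder 15 mm across and 50 mm long, 23 g, lying on its side (axis level, 7.5 mm above the table); it can roll. Sleeve red, white at one end. Origin: centre of the white end face; its own z axis runs along the cell, so the cell's middle is 25 mm from the origin along +z. The two red cells are alike.
- red_cell_2: A red battery cell, a cylinder 15 mm across and 50 mm long, 23 g, lying on its side (axis level, 7.5 mm above the table); it can roll. Sleeve red, white at one end. Origin: centre of the white end face; its own z axis runs along the cell, so the cell's middle is 25 mm from the origin along +z. The two red cells are alike.
- blue_cell_1: A blue battery cell, a cylinder 15 mm across and 50 mm long, 23 g, lying on its side (axis level, 7.5 mm above the table); it can roll. Sleeve blue, yellow at one end. Origin: centre of the yellow end face; its own z axis runs along the cell, so the cell's middle is 25 mm from the origin along +z. The two blue cells are alike.
- blue_cell_2: A blue battery cell, a cylinder 15 mm across and 50 mm long, 23 g, lying on its side (axis level, 7.5 mm above the table); it can roll. Sleeve blue, yellow at one end. Origin: centre of the yellow end face; its own z axis runs along the cell, so the cell's middle is 25 mm from the origin along +z. The two blue cells are alike.
- red_rack: Fixed slanted rack with red rails and stop, 137 x 76 x 46 mm. Origin: table, under its middle; +x points level up the slope. Stop bar at the low end: inner face x = -60 mm, top 22 mm up. Lane 66 mm wide (y), open at the high end x = +70 mm; floor rises at 12 deg from z 8 (stop) to 35 mm, rails 10 mm over it. A cell let go across the lane (axis along y) rolls to the stop.
- blue_rack: Fixed slanted rack with blue rails and stop, 137 x 76 x 46 mm. Origin: table, under its middle; +x points level up the slope. Stop bar at the low end: inner face x = -60 mm, top 22 mm up. Lane 66 mm wide (y), open at the high end x = +70 mm; floor rises at 12 deg from z 8 (stop) to 35 mm, rails 10 mm over it. A cell let go across the lane (axis along y) rolls to the stop.
- vial_blue_cap: Small glass sample vial with a blue screw cap, standing upright on the table, 15 mm across, 48 mm high, 12 g, easily tipped. Origin: centre of its underside. It stays where it is. (Behind the work stand two computer screens, fixed; their lower edges run about 0.58 m ahead of the base, 8 cm over the table: keep gripper and wrist clear of them.)
- vial_white_cap: Small glass sample vial with a white screw cap, standing upright on the table, 15 mm across, 48 mm high, 12 g, easily tipped. Origin: centre of its underside. It stays where it is. (Behind the work stand two computer screens, fixed; their lower edges run about 0.58 m ahead of the base, 8 cm over the table: keep gripper and wrist clear of them.)

How it is judged:
By the outcome, as a careful person would: the job done as asked, in the order asked, and still so for the second after the job is handed in, with the robot touching nothing.
It also fails if it takes over 115 s, if anything falls off the work surface, if the arm or the gripper's body presses on something with over 40 N, if the wrist force passes 120 N, or if a joint passes its speed limit or range.

### The arm

A 6-joint arm with a two-finger parallel gripper is mounted at the origin on a cart in front of the work surface, level with it; the furniture and walls round the work are solid. World frame = base frame: x ahead of the robot, y to its left, z up, the work surface at z = 0. Lengths are in m, angles in degrees, forces in N, time in s.
With the tool pointing down it reaches from about 0.3 to 1 m from the base axis. Payload 5.1 kg.
Tool frame: the origin (TCP) lies on the centre line of the jaws, within the pads' length; the fingertips stand 11 mm ahead of it and the grasp point (between the pads) lies 8 mm behind it; x points along the fingers, y is the direction in which the jaws open and shut, and the axes are right-handed (so a half turn about x gives the same grasp; the last joint's range is limited). The gripper opens to 95 mm and grips with 3 to 60 N. Pads are 20 mm wide; open, the fingers measure 119 mm over their backs; the gripper's body (75 mm by 180 mm) begins 59 mm behind the grasp point.
Start: joints at [-74.576, 7.093, 94.555, -0, 78.352, -4.733], TCP at [0.224, -0.61, 0.187] pointing down, gripper open.
Joint ranges: [-149.61, 149.61], [-58.7, 133.49], [1.44, 155.28], [-77.14, 257.14], [18.33, 153.61], [-166.67, 166.67]. Speed limits (degrees/s): [147.25, 147.25, 180, 180, 180, 180].

### API

Orientations are given as [roll, pitch, yaw] about the fixed x, y, z axes, in that order (R = Rz(yaw) Ry(pitch) Rx(roll)).
In Python, from station import ctrl gives the robot as it stands.
- The arm moves only by the tool play_rows, never from a script. Its argument "series" is a list that holds one entry, the list of rows, each a list of 6 numbers: the shift along the world's x, y, z in cm, then the turn, a rotation vector about the world's x, y, z in rad. In form: [[[tx, ty, tz, rx, ry, rz], ...]]. A call has 1 to 10 rows; each row is the pose to reach, as a shift and turn from the pose commanded when the call began; what a row does not reach only later rows make up. A row lasts 1/12 s, in which the tool goes at most 41.7 mm and 7.16 degrees, less where a joint would pass 70% of its speed; a pose out of reach is approached as far as the arm can. A call with a gripper value outside its range is refused whole. "fingers" is the opening, from 0 (shut) to 1 (fully open), set as the call begins (left out, the last holds). The fingers move at their own pace and stop on an object; "newtons" is the grip in N (left out, the last holds). Time passes only in rows, so rows that repeat a pose let the fingers close. It gives the time, the measured TCP pose, the force and the opening at its end, in the units of the state.
- ctrl.get_obs(): the state, without advancing time (a new reading comes with each control period).
- ctrl.snapshot(name): name is "scene" or "side" or "wrist"; returns a dict with "frame" (480x640x3 uint8, red, green, blue), "z_map" (480x640 float32, m along the optical axis (not along the pixel's ray), 0 where there is no reading), "K" (3x3 intrinsics, pixels), "pose" (4x4, takes a point from camera to world coordinates). Camera axes: x right, y down, z forward; pixel columns grow to the right and rows downward; lengths in m; the calibration is good to about 2 mm. A picture is of the moment at which its call begins.
- ctrl.hand_in(): hands the job in, once; it reports no verdict.
The state is a dict: "t": time; "joints": joint angles; "qd": joint speeds; "effort": joint torques, N m; "tcp_pos": TCP position; "eef_rot": TCP orientation; "ft_force": force on the tool from outside, world axes, zero at the start; "wrist_torque": the same for the moment, N m; "grip_width": finger opening in m.
Only numpy, scipy, OpenCV 4.12 (cv2) and the standard library are available. Lean on these libraries where they do the work, as an engineer would, in place of code of your own. Each camera call takes 0.05 s, during which the arm holds its last target.

## Working session

There is one attempt and no reset: what is moved stays moved. The work goes in short steps, Python scripts to look and compute and a tool call to move; the robot and the scene stay as the last step left them, time stands still between calls to the robot, and variables do not carry over. Pictures are saved under pics/ and viewed, and the job is handed in when it is done.

Besides the shell and the picture viewer there is one more tool, called after "Call:" as name(argument=value, ...) on one line, values as JSON. play_rows: Moves the arm, as the interface text tells. Its arguments: {"type":"object","properties":{"series":{"type":"array","items":{"type":"array","items":{"type":"array","items":{"type":"number"}}}},"fingers":{"type":"number"},"newtons":{"type":"number"}},"required":["series"]}

```bash
ls; mkdir -p pics; cat > h.py <<'E'
import numpy as np, cv2
from station import ctrl
def snap(n,f):
    s=ctrl.snapshot(n); cv2.imwrite(f'pics/{f}.png',s['frame'][:,:,::-1]); np.savez(f'pics/{f}.npz',**s); return s
def ray(s,u,v):
    K=s['K'];T=s['pose'];d=T[:3,:3]@np.linalg.inv(K)@np.array([u,v,1.]);return T[:3,3],d
def onz(s,u,v,z):
    o,d=ray(s,u,v);return o+d*(z-o[2])/d[2]
def dep(s):
    K=s['K'];T=s['pose'];z=s['z_map'];v,u=np.mgrid[:480,:640]
    P=np.stack([(u-K[0,2])/K[0,0]*z,(v-K[1,2])/K[1,1]*z,z],-1);return P@T[:3,:3].T+T[:3,3]
E
python3 - <<'E'
from h import *
print(ctrl.get_obs())
for n in('scene','side','wrist'):
    s=snap(n,n+'0');print(n,s['K'].round(1).tolist(),s['pose'].round(3).tolist(),(s['z_map']>0).mean())
E
```

```text
pics
{'t': 0.0, 'joints': array([-7.45750154e+01,  7.13497593e+00,  9.46324284e+01,  4.17310388e-05,
        7.83493476e+01, -4.73465833e+00]), 'qd': array([-0.00315625, -0.03602471,  0.02358695,  0.1019353 ,  0.00103371,
       -0.00568657]), 'effort': array([-8.73339577e-04, -4.17601919e+01, -3.59932208e+01,  7.74368271e-02,
        4.92410827e-02, -1.75446112e-04]), 'tcp_pos': array([ 0.22378466, -0.60954105,  0.18528743]), 'eef_rot': array([-94.75470736,  89.88324807, 105.40492709]), 'ft_force': array([-0.33959489,  1.57153151, -0.42505166]), 'wrist_torque': array([ 0.01721905, -0.01063038, -0.00479621]), 'grip_width': 0.09584902423075194}
scene [[589.2, 0.0, 330.6], [0.0, 589.2, 238.8], [0.0, 0.0, 1.0]] [[-0.596, -0.54, 0.594, -0.259], [-0.803, 0.413, -0.43, 0.501], [-0.013, -0.734, -0.679, 0.826], [0.0, 0.0, 0.0, 1.0]] 0.996162109375
side [[484.2, 0.0, 314.5], [0.0, 484.2, 238.9], [0.0, 0.0, 1.0]] [[-0.896, -0.233, 0.378, -0.018], [-0.443, 0.436, -0.783, 0.868], [0.017, -0.869, -0.494, 0.616], [0.0, 0.0, 0.0, 1.0]] 0.9959928385416666
wrist [[411.7, 0.0, 319.9], [0.0, 411.7, 236.0], [0.0, 0.0, 1.0]] [[0.345, -0.903, -0.257, 0.296], [-0.939, -0.332, -0.092, -0.583], [-0.002, 0.273, -0.962, 0.383], [0.0, 0.0, 0.0, 1.0]] 0.9961555989583334
```

View pics/scene0.png

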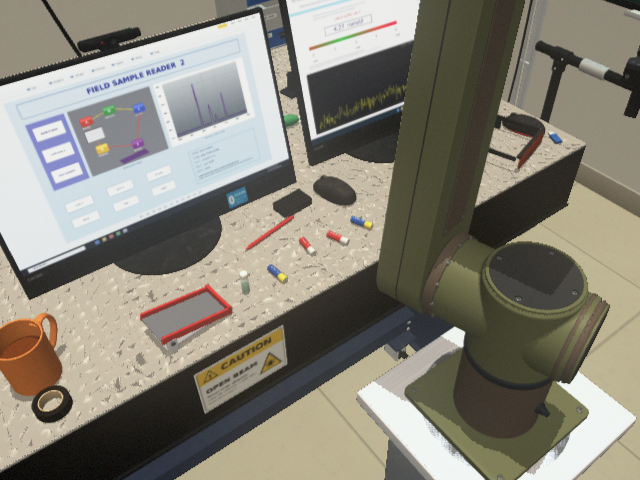

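View pics/side0.png

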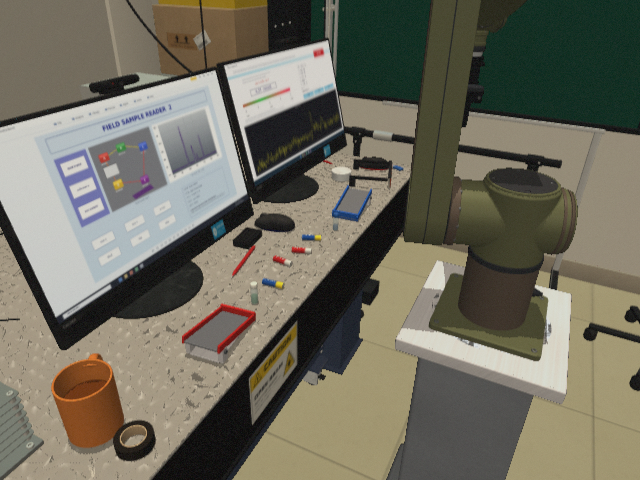

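View pics/wrist0.png

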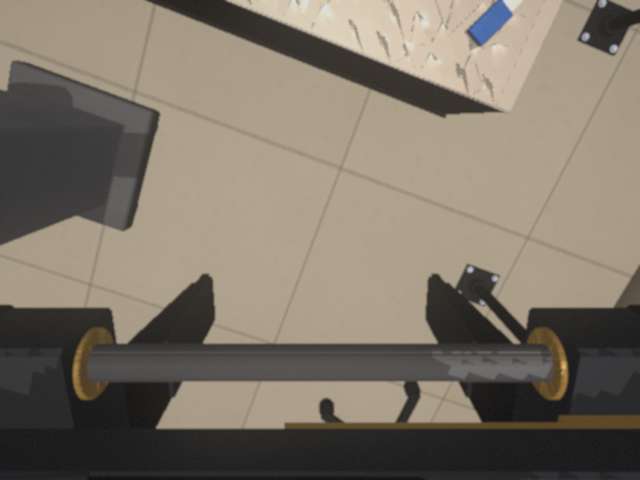

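Scene view: blue cells at about (278,273) and (361,222), red at (307,245) and (338,238), the white-cap vial at (244,281), and the red rack at (187,313). Side view: the blue rack is at (352,203) and the blue-cap vial at (335,225).

```bash
python3 - <<'E'
from h import *
import cv2
for n in('scene','side'):
    s=dict(np.load(f'pics/{n}0.npz'));P=dep(s)
    hsv=cv2.cvtColor(s['frame'],cv2.COLOR_RGB2HSV)
    H,S,V=[hsv[...,i].astype(int) for i in range(3)]
    ok=(P[...,2]<.06)&(P[...,2]>-.01)&(P[...,0]>.2)&(P[...,0]<.7)
    for c,m in(('red',((H<7)|(H>173))&(S>150)&(V>90)),('blue',(H>100)&(H<125)&(S>140)&(V>70)),('yel',(H>20)&(H<34)&(S>140)&(V>120))):
        k,l,st,ce=cv2.connectedComponentsWithStats((m&ok).astype(np.uint8))
        for i in range(1,k):
            if st[i,4]>12:
                p=P[l==i];print(n,c,ce[i].round(1),st[i,4],p.mean(0).round(4),p.min(0).round(3),p.max(0).round(3))
for n,b in(('scene',(130,200,400,360)),('side',(170,170,430,370))):
    im=cv2.imread(f'pics/{n}0.png')[b[1]:b[3],b[0]:b[2]];cv2.imwrite(f'pics/{n}0c.png',cv2.resize(im,None,fx=2.9,fy=2.9,interpolation=cv2.INTER_CUBIC))
E
```

```text
scene red [521.6 133.4] 17 [ 0.4849 -0.6411  0.0012] [ 0.47  -0.649 -0.003] [ 0.499 -0.636  0.004]
scene red [270.4 231.5] 153 [0.552  0.0678 0.007 ] [0.538 0.003 0.002] [0.568 0.132 0.012]
scene red [333.  235.8] 46 [ 0.4581 -0.0242  0.0115] [ 0.444 -0.031  0.005] [ 0.472 -0.018  0.016]
scene red [303.6 243.1] 34 [0.4762 0.0363 0.0121] [0.461 0.029 0.008] [0.491 0.041 0.017]
scene red [190.4 313.1] 906 [0.4364 0.3054 0.0266] [0.396 0.238 0.003] [0.485 0.382 0.048]
scene blue [555.6 137.8] 40 [ 0.415  -0.6838  0.0068] [ 0.399 -0.696  0.002] [ 0.431 -0.667  0.012]
scene yel [367.6 224.6] 34 [ 0.4425 -0.1029  0.011 ] [ 0.435 -0.108  0.004] [ 0.45  -0.097  0.017]
scene yel [281.4 276.8] 38 [0.4246 0.1233 0.0124] [0.417 0.117 0.005] [0.432 0.129 0.017]
side red [377. 169.] 13 [ 0.4767 -0.6448  0.0027] [ 0.459 -0.658 -0.003] [ 0.5   -0.636  0.005]
side red [243.4 259.9] 110 [0.5506 0.0708 0.0077] [0.537 0.003 0.004] [0.567 0.132 0.011]
side red [297.8 249.8] 57 [ 0.4575 -0.0258  0.0099] [ 0.443 -0.036  0.002] [ 0.472 -0.018  0.018]
side red [278.1 259.5] 52 [0.4772 0.0357 0.0104] [0.46  0.029 0.003] [0.493 0.04  0.018]
side red [225.1 323.7] 735 [0.4392 0.2977 0.0252] [0.396 0.238 0.003] [0.486 0.383 0.047]
side blue [398.3 167.9] 15 [ 0.4124 -0.6814  0.0065] [ 0.401 -0.693  0.003] [ 0.424 -0.674  0.01 ]
side blue [348.7 208.6] 272 [ 0.4267 -0.271   0.0236] [ 0.391 -0.381  0.001] [ 0.475 -0.173  0.051]
side blue [307.6 237.2] 43 [ 0.4651 -0.0934  0.0095] [ 0.451 -0.1    0.003] [ 0.478 -0.083  0.015]
side blue [267.9 282.2] 53 [0.4497 0.1273 0.0107] [0.435 0.123 0.004] [0.465 0.133 0.017]
side yel [317.7 237. ] 27 [ 0.4417 -0.1042  0.0107] [ 0.434 -0.111  0.004] [ 0.45  -0.1    0.016]
side yel [279.  284.3] 36 [0.4241 0.1235 0.0111] [0.417 0.118 0.004] [0.431 0.128 0.016]
```

View pics/scene0c.png

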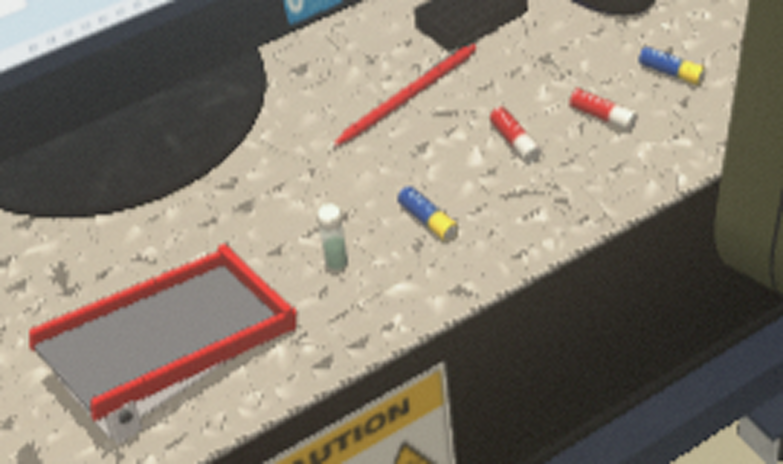

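View pics/side0c.png

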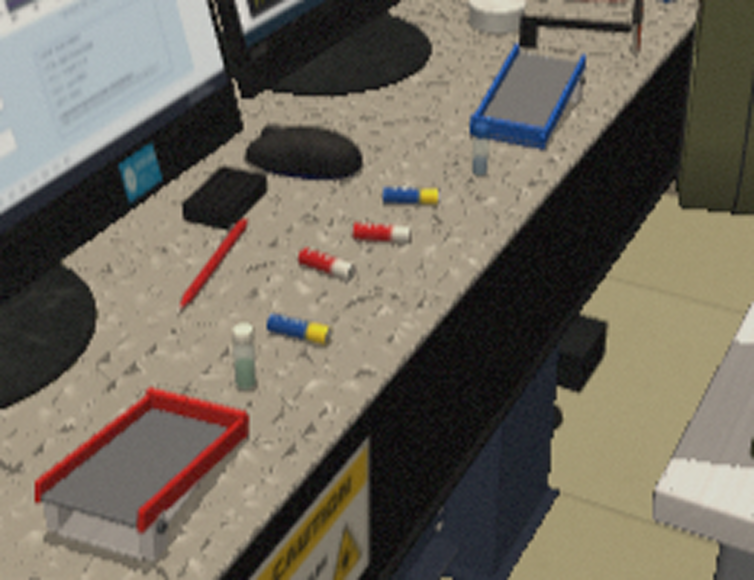

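Call:
play_rows(series=[[[0.7,2,0.8,0,0,0.116],[1.4,4,1.6,0,0,0.232],[2.1,6,2.4,0,0,0.348],[2.8,8,3.2,0,0,0.464],[3.5,10,4,0,0,0.58],[4.2,12,4.8,0,0,0.696],[4.9,14,5.6,0,0,0.812],[5.6,16,6.4,0,0,0.928],[6.3,18,7.2,0,0,1.044],[7,20,8,0,0,1.16]]])

```text
t: 0.98
tcp_pos: [0.2941, -0.409, 0.2665]
eef_rot: [-155.7, 90.0, 111.3]
ft_force: [0.5, -0.2, 0.4]
grip_width: 0.0948
```

Call:
play_rows(series=[[[0.9,2,0.4,0,0,0.116],[1.8,4,0.8,0,0,0.232],[2.7,6,1.2,0,0,0.348],[3.6,8,1.6,0,0,0.464],[4.5,10,2,0,0,0.58],[5.4,12,2.4,0,0,0.696],[6.3,14,2.8,0,0,0.812],[7.2,16,3.2,0,0,0.928],[8.1,18,3.6,0,0,1.044],[9,20,4,0,0,1.16]]])

```text
t: 1.82
tcp_pos: [0.3841, -0.2091, 0.3065]
eef_rot: [165.3, 90.0, 138.7]
ft_force: [0.1, -0.4, 0.2]
grip_width: 0.0952
```

Call:
play_rows(series=[[[0.5,1.5,0,0,0,0.116],[1,3,0,0,0,0.232],[1.5,4.5,0,0,0,0.348],[2,6,0,0,0,0.464],[2,7,0,0,0,0.469],[2,7,0,0,0,0.469]]])

```text
t: 2.32
tcp_pos: [0.4039, -0.1388, 0.3064]
eef_rot: [110.6, 90.0, 110.5]
ft_force: [0.3, -0.9, -0.1]
grip_width: 0.0946
```

```bash
python3 - <<'E'
from h import *
s=snap('wrist','w1');o=ctrl.get_obs();print(o['t'],o['tcp_pos'],o['eef_rot'],o['joints'].round(1));print(s['pose'].round(3))
E
```

```text
2.3667 [ 0.40380632 -0.13972841  0.30646958] [-110.26439809   89.98008968 -110.37306774] [ -26.3  -24.9  111.6   -0.    93.3 -116.2]
[[ 0.001  0.962  0.272  0.326]
 [ 1.    -0.001  0.    -0.138]
 [ 0.     0.272 -0.962  0.504]
 [ 0.     0.     0.     1.   ]]
```

View pics/w1.png

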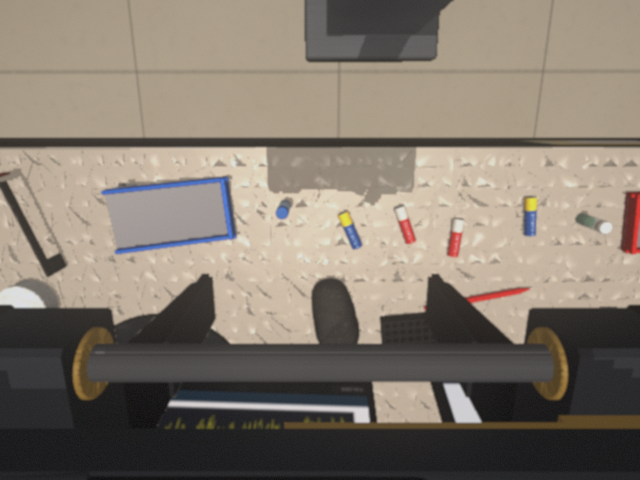

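The wrist view shows the blue rack at (170,215), the blue-cap vial at (284,209), cells at (350,230), (405,225), (455,238) and (530,216), the white-cap vial at (593,222), and the red rack at the right edge. I'll take a second view further left.

Call:
play_rows(series=[[[0,3,0,0,0,0],[0,6,0,0,0,0],[0,9,0,0,0,0],[0,12,0,0,0,0],[0,15,0,0,0,0],[0,18,0,0,0,0],[0,21,0,0,0,0],[0,24,0,0,0,0],[0,24,0,0,0,0]]])

```text
t: 3.12
tcp_pos: [0.4037, 0.1027, 0.3064]
eef_rot: [102.1, 89.9, 102.2]
ft_force: [-0.5, -0.5, -0.2]
grip_width: 0.095
```

```bash
cat > m.py <<'E'
from h import *
def circ_axis(m):
    c=max(cv2.findContours(m,cv2.RETR_EXTERNAL,cv2.CHAIN_APPROX_NONE)[0],key=cv2.contourArea);return cv2.minAreaRect(c)
def masks(s):
    hsv=cv2.cvtColor(s['frame'],cv2.COLOR_RGB2HSV);H,S,V=[hsv[...,i].astype(int) for i in range(3)]
    return dict(red=((H<7)|(H>173))&(S>150)&(V>80),blue=(H>100)&(H<125)&(S>140)&(V>60),yel=(H>20)&(H<34)&(S>140)&(V>120),white=(S<40)&(V>190))
def comps(s,amin=30):
    out=[]
    for c,m in masks(s).items():
        k,l,st,ce=cv2.connectedComponentsWithStats(m.astype(np.uint8))
        for i in range(1,k):
            if st[i,4]>=amin and 150<ce[i,1]<300: 
                r=cv2.minAreaRect(np.argwhere(l==i)[:,::-1].astype(np.float32))
                out.append((c,ce[i],st[i,4],r,l==i))
    return out
E
python3 - <<'E'
from m import *
snap('wrist','w2');o=ctrl.get_obs();print(o['t'],o['tcp_pos'],o['joints'].round(1))
for n in('w1','w2'):
    s=dict(np.load(f'pics/{n}.npz'));P=dep(s)
    for c,ce,a,r,m in comps(s):
        p=P[m];print(n,c,ce.round(1),a,[np.round(x,1) for x in r],onz(s,*ce,.012)[:2].round(4),'depthmean',p.mean(0).round(4),p[:,2].max().round(4))
E
```

```text
3.1667 [0.40381984 0.10082783 0.3063894 ] [  6.6 -26.5 112.7  -0.   93.8 -83.4]
w1 red [634.5 223.6] 438 [array([632., 223.]), array([60., 14.]), np.float64(90.0)] [0.4503 0.2496] depthmean [0.4475 0.2402 0.024 ] 0.5041
w1 red [404.5 231.8] 65 [array([404.6, 231.9]), array([21.8,  4.4]), np.float64(75.3)] [ 0.4605 -0.0333] depthmean [ 0.4602 -0.0335  0.0133] 0.0156
w1 red [410.2 229.9] 39 [array([410.1, 229.8]), array([21.2,  2.2]), np.float64(71.6)] [ 0.458  -0.0263] depthmean [ 0.4579 -0.0264  0.0126] 0.0141
w1 red [452.8 244.1] 114 [array([454.1, 244.2]), array([ 8.5, 22.4]), np.float64(9.5)] [0.4765 0.028 ] depthmean [0.4762 0.0276 0.0129] 0.0154
w1 red [494.5 294.9] 263 [array([496.6, 294.4]), array([ 4.9, 59.8]), np.float64(79.1)] [0.5452 0.088 ] depthmean [0.5457 0.0883 0.0111] 0.5041
w1 blue [181.4 211. ] 728 [array([168.2, 214.3]), array([ 62.6, 123.8]), np.float64(82.9)] [ 0.4339 -0.3071] depthmean [ 0.4306 -0.3006  0.0292] 0.5041
w1 yel [530.2 203.6] 127 [array([530.5, 203.5]), array([11., 11.]), np.float64(90.0)] [0.4251 0.1176] depthmean [0.4249 0.1171 0.0128] 0.0163
w1 
[... 11462 characters left out ...]
. ]), array([4.9, 9.2]), np.float64(45.0)] [0.4743 0.0478] depthmean [ 0.4779  0.0465 -0.    ] 0.0015
w2 white [313.  243.4] 52 [array([313. , 243.5]), array([ 4.9, 10.6]), np.float64(45.0)] [0.4752 0.0954] depthmean [ 0.4788  0.0952 -0.    ] 0.0027
w2 white [229.1 257.5] 56 [array([228.2, 257.8]), array([ 5.7, 10.6]), np.float64(45.0)] [ 0.4939 -0.0104] depthmean [ 4.981e-01 -1.330e-02 -4.000e-04] 0.0019
w2 white [289.1 259.1] 81 [array([289.6, 258.9]), array([15.6,  6.4]), np.float64(9.5)] [0.4958 0.0652] depthmean [ 0.5002  0.0642 -0.0007] 0.0018
w2 white [307.5 256.7] 44 [array([307.8, 256.7]), array([9.3, 5.7]), np.float64(8.1)] [0.4927 0.0885] depthmean [ 0.4969  0.0881 -0.0005] 0.0011
```

View pics/w2.png

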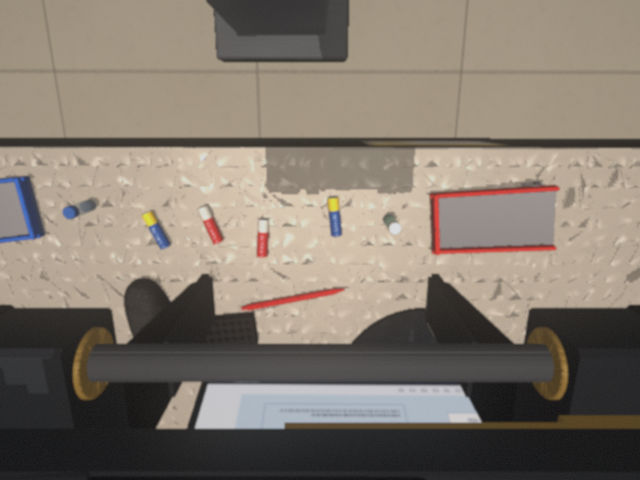

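The second view agrees with the first: the cells, both vials and the red rack (495,220) are all visible. Next I fit the cell axes, triangulate heights and fit the racks.

```bash
python3 - <<'E'
from m import *
S={n:dict(np.load(f'pics/{n}.npz')) for n in('w1','w2')}
cells=dict(B1=(.45,-.1),R1=(.45,-.03),R2=(.465,.03),B2=(.437,.12),VB=(.43,-.185),VW=(.446,.19))
# per cell depth-gated fit
for k,(x,y) in cells.items():
  pix={}
  for n,s in S.items():
    P=dep(s);m=(P[...,2]>.005)&(P[...,2]<.055)&(np.hypot(P[...,0]-x,P[...,1]-y)<.034)
    p=P[m]
    if k[0]!='V':
        t=p[p[:,2]>.009]; r=cv2.minAreaRect((t[:,:2]*1000).astype(np.float32))
        bx=cv2.boxPoints(r);e=sorted([(bx[1]-bx[0]),(bx[2]-bx[1])],key=np.linalg.norm)[1]
        # ridge: refine axis by PCA of top pts
        q=p[p[:,2]>.013];c,ax=q[:,:2].mean(0),np.linalg.svd(q[:,:2]-q[:,:2].mean(0))[2][0]
        print(k,n,'rect c',np.round(r[0],1),np.round(r[1],1),'ang',np.round(np.degrees(np.arctan2(e[1],e[0]))%180,1),'pca',np.round(np.degrees(np.arctan2(ax[1],ax[0]))%180,1),(c*1000).round(1),'ztop',np.percentile(p[:,2],98).round(4))
    else:
        q=p[p[:,2]>.044];print(k,n,(q.mean(0)*1000).round(1),len(q),q[:,:2].min(0).round(3),q[:,:2].max(0).round(3))
# triangulate caps
prs={'B1yel':((344.9,218.9),(149.2,218.2)),'B2yel':((530.2,203.6),(332.9,204.)),'R2wh':((458.6,225),(262.2,225.6)),'VWcap':((606.2,227.6),(395.3,228.3))}
for k,(a,b) in prs.items():
    A=[];B=[]
    for s,(u,v) in zip(S.values(),(a,b)):
        o,d=ray(s,u,v);d/=np.linalg.norm(d);M=np.eye(3)-np.outer(d,d);A.append(M);B.append(M@o)
    print(k,np.linalg.solve(sum(A),sum(B)).round(4))
# racks
for n,c,x0,y0 in(('w1','blue',.43,-.30),('w2','red',.44,.30)):
    s=S[n];P=dep(s);m=masks(s)[c]&(abs(P[...,0]-x0)<.08)&(abs(P[...,1]-y0)<.1)&(P[...,2]>.006)&(P[...,2]<.06)
    p=P[m];r=cv2.minAreaRect((p[:,:2]*1000).astype(np.float32));print(c,np.round(r[0],1),np.round(r[1],1),r[2],cv2.boxPoints(r).round(0).tolist(),p[:,2].min(),p[:,2].max())
    g=(abs(P[...,0]-r[0][0]/1000)<.022)&(abs(P[...,1]-r[0][1]/1000)<.045)
    q=P[g];co=np.linalg.lstsq(np.c_[q[:,:2]-np.array(r[0])/1000,np.ones(len(q))],q[:,2],rcond=None)[0];print('floor plane',co.round(4),'slope',np.degrees(np.arctan(np.hypot(*co[:2]))).round(1),'dir',np.degrees(np.arctan2(co[1],co[0])).round(1))
E
```

```text
B1 w1 rect c [ 459.1 -101.4] [48.6 14. ] ang 24.0 pca 23.4 [ 459.5 -101.2] ztop 0.0154
B1 w2 rect c [ 459.6 -100.1] [49.8 13.9] ang 23.2 pca 24.5 [ 458.8 -101.1] ztop 0.0156
R1 w1 rect c [452.3 -33.3] [49.  13.7] ang 21.0 pca 20.9 [452.2 -33.2] ztop 0.0153
R1 w2 rect c [452.6 -32.7] [49.7 14.2] ang 20.6 pca 21.0 [452.2 -32.6] ztop 0.0154
R2 w1 rect c [469.5  30.8] [14.5 50. ] ang 176.4 pca 176.5 [468.5  30.8] ztop 0.0153
R2 w2 rect c [468.8  31.6] [13.8 48.9] ang 175.8 pca 174.8 [469.1  31.4] ztop 0.0153
B2 w1 rect c [442.  120.1] [49.3 14.4] ang 6.5 pca 6.9 [441.2 120.4] ztop 0.0152
B2 w2 rect c [442.4 121.1] [50.3 13.9] ang 5.9 pca 6.7 [441.5 121.2] ztop 0.0154
VB w1 [ 428.5 -181.9   47.3] 135 [ 0.422 -0.189] [ 0.436 -0.175]
VB w2 [ 428.8 -181.    47.3] 150 [ 0.422 -0.189] [ 0.436 -0.174]
VW w1 [446.  188.   47.1] 145 [0.439 0.181] [0.454 0.196]
VW w2 [446.  188.9  47.3] 130 [0.439 0.182] [0.453 0.196]
B1yel [ 0.4445 -0.1071  0.0081]
B2yel [0.426  0.1199 0.0076]
R2wh [0.452  0.0329 0.0124]
VWcap [0.4462 0.1905 0.0471]
blue [ 434.5 -313.5] [ 73.5 134.6] 4.555208206176758 [[393.0, -249.0], [403.0, -383.0], [476.0, -378.0], [466.0, -243.0]] 0.015006671442918396 0.04571951243996658
floor plane [ 0.0172 -0.2113  0.0203] slope 12.0 dir -85.3
red [442.3 308. ] [ 74.4 135. ] 6.141501426696777 [[398.0, 371.0], [413.0, 237.0], [486.0, 245.0], [472.0, 379.0]] 0.009707478974667616 0.04496227243496609
floor plane [-0.0205  0.2116  0.0205] slope 12.0 dir 95.5
```

Call:
play_rows(series=[[[0.9,-1,-3.5,0,0,-0.01],[1.8,-2,-7,0,0,-0.02],[2.7,-3,-10.5,0,0,-0.03],[3.6,-4,-14,0,0,-0.04],[4.5,-5,-17.5,0,0,-0.05],[5.4,-6,-21,0,0,-0.06],[6.5,-7,-23.5,0,0,-0.07],[6.5,-7,-24.6,0,0,-0.07],[6.5,-7,-24.6,0,0,-0.07]]], fingers=0.42, newtons=15)

```text
t: 3.92
tcp_pos: [0.4664, 0.0282, 0.0573]
eef_rot: [-176.6, 89.6, 179.1]
ft_force: [-0.8, 0.3, -0.1]
grip_width: 0.042
```

```bash
python3 - <<'E'
from m import *
o=ctrl.get_obs();print(o['t'],o['tcp_pos'],o['grip_width'],o['ft_force'].round(1))
s=snap('wrist','w3')
E
```

```text
3.9167 [0.46637206 0.0282131  0.05728543] 0.04202899548326723 [-0.8  0.3 -0.1]
```

View pics/w3.png

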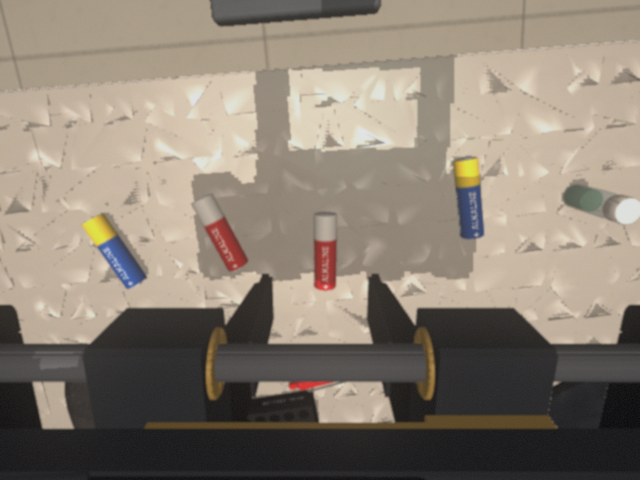

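The cell sits centred between the jaws (tips at columns 265 and 375, cell at column 325), so I descend.

Call:
play_rows(series=[[[0.2,0.2,-1,0,0,0],[0.2,0.2,-2,0,0,0],[0.2,0.2,-3,0,0,0],[0.2,0.2,-3.8,0,0,0],[0.2,0.2,-3.8,0,0,0]]])

```text
t: 4.38
tcp_pos: [0.4693, 0.0322, 0.0206]
eef_rot: [-178.2, 89.8, 177.8]
ft_force: [-0.2, -1.1, -0.3]
grip_width: 0.0399
```

```bash
python3 - <<'E'
from m import *
for i in range(3):
    s=snap('side','s1');o=ctrl.get_obs();print(o['t'],o['tcp_pos'].round(4),o['ft_force'].round(1),o['qd'].round(2))
E
```

```text
4.4333 [0.4698 0.0321 0.0214] [0.4 0.5 0.6] [ 0.01 -0.79 -1.18 -0.04  0.27  0.13]
4.4833 [0.4705 0.032  0.0222] [0.5 0.1 0.2] [-0.09 -0.6  -0.82 -0.08 -0.02 -0.03]
4.5333 [0.471  0.032  0.0227] [ 0.8  0.1 -0.1] [-0.08 -0.3  -0.5  -0.01  0.   -0.04]
```

Call:
play_rows(series=[[[-0.1,0,-0.5,0,0,0],[-0.1,0,-0.9,0,0,0],[-0.1,0,-0.9,0,0,0],[-0.1,0,-0.9,0,0,0]]])

```text
t: 4.87
tcp_pos: [0.4696, 0.0318, 0.0132]
eef_rot: [-177.7, 90.0, 178.2]
ft_force: [-1.1, -0.0, -0.3]
grip_width: 0.0399
```

Call:
play_rows(series=[[[0,0,0,0,0,0],[0,0,0,0,0,0],[0,0,0,0,0,0],[0,0,0,0,0,0],[0,0,0,0,0,0],[0,0,0,0,0,0]]], fingers=0)

```text
t: 5.37
tcp_pos: [0.47, 0.0318, 0.0136]
eef_rot: [-5.3, 90.0, -9.4]
ft_force: [-0.9, 0.3, 0.8]
grip_width: 0.0053
```

Opening of 5 mm is smaller than the cell, so I'll look.

```bash
python3 - <<'E'
from m import *
s=snap('wrist','w4');print(ctrl.get_obs()['grip_width'])
s=snap('scene','c4')
im=s['frame'][190:340,220:400,::-1];cv2.imwrite('pics/c4c.png',cv2.resize(im,None,fx=4,fy=4))
E
```

```text
0.0029294821880881993
```

View pics/w4.png

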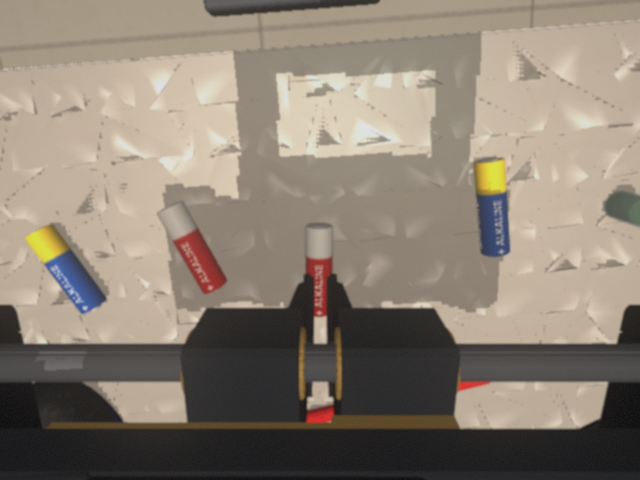

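View pics/c4c.png

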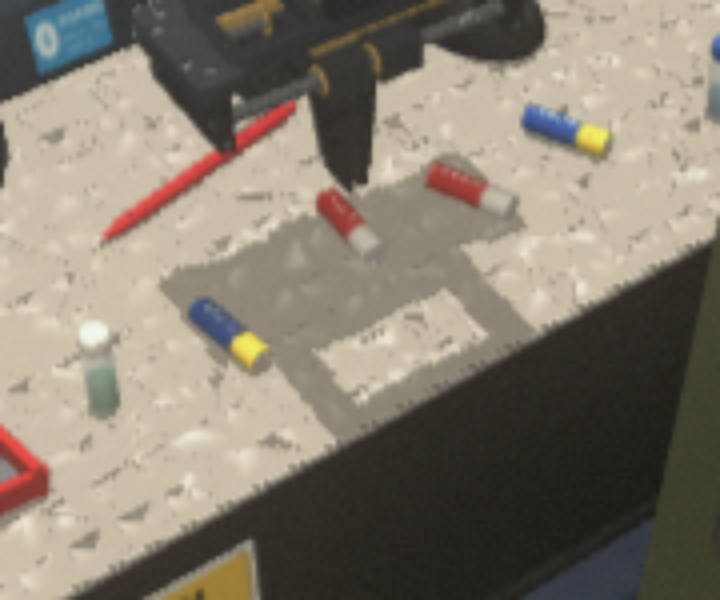

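```bash
python3 - <<'E'
from m import *
s=dict(np.load('pics/w4.npz'));P=dep(s)
cv2.imwrite('pics/w4c.png',cv2.resize(s['frame'][200:350,230:430,::-1],None,fx=4,fy=4,interpolation=cv2.INTER_CUBIC))
for v in(240,270,285,300,312):
    print(v,[(u,*(P[v,u]*1000).round(0).astype(int)) for u in range(284,362,6)])
E
```

```text
240 [(284, np.int64(453), np.int64(14), np.int64(0)), (290, np.int64(454), np.int64(18), np.int64(-1)), (296, np.int64(454), np.int64(21), np.int64(0)), (302, np.int64(454), np.int64(24), np.int64(0)), (308, np.int64(451), np.int64(28), np.int64(12)), (314, np.int64(450), np.int64(31), np.int64(14)), (320, np.int64(451), np.int64(34), np.int64(14)), (326, np.int64(451), np.int64(37), np.int64(14)), (332, np.int64(453), np.int64(40), np.int64(7)), (338, np.int64(455), np.int64(43), np.int64(1)), (344, np.int64(456), np.int64(46), np.int64(-2)), (350, np.int64(456), np.int64(50), np.int64(0)), (356, np.int64(456), np.int64(53), np.int64(0))]
270 [(284, np.int64(470), np.int64(13), np.int64(0)), (290, np.int64(471), np.int64(16), np.int64(-1)), (296, np.int64(471), np.int64(19), np.int64(0)), (302, np.int64(471), np.int64(23), np.int64(1)), (308, np.int64(467), np.int64(26), np.int64(11)), (314, np.int64(466), np.int64(30), np.int64(14)), (320, np.int64(466), np.int64(33), np.int64(14)), (326, np.int64(468), np.int64(36), np.int64(11)), (332, np.int64(472), np.int64(39), np.int64(0)), (
[... 1464 characters left out ...]
t64(492), np.int64(51), np.int64(-2))]
312 [(284, np.int64(434), np.int64(27), np.int64(127)), (290, np.int64(434), np.int64(28), np.int64(126)), (296, np.int64(434), np.int64(30), np.int64(126)), (302, np.int64(458), np.int64(27), np.int64(78)), (308, np.int64(459), np.int64(29), np.int64(76)), (314, np.int64(490), np.int64(28), np.int64(14)), (320, np.int64(490), np.int64(31), np.int64(14)), (326, np.int64(469), np.int64(35), np.int64(56)), (332, np.int64(458), np.int64(38), np.int64(78)), (338, np.int64(435), np.int64(39), np.int64(127)), (344, np.int64(435), np.int64(40), np.int64(127)), (350, np.int64(435), np.int64(42), np.int64(126)), (356, np.int64(436), np.int64(43), np.int64(125))]
```

View pics/w4c.png

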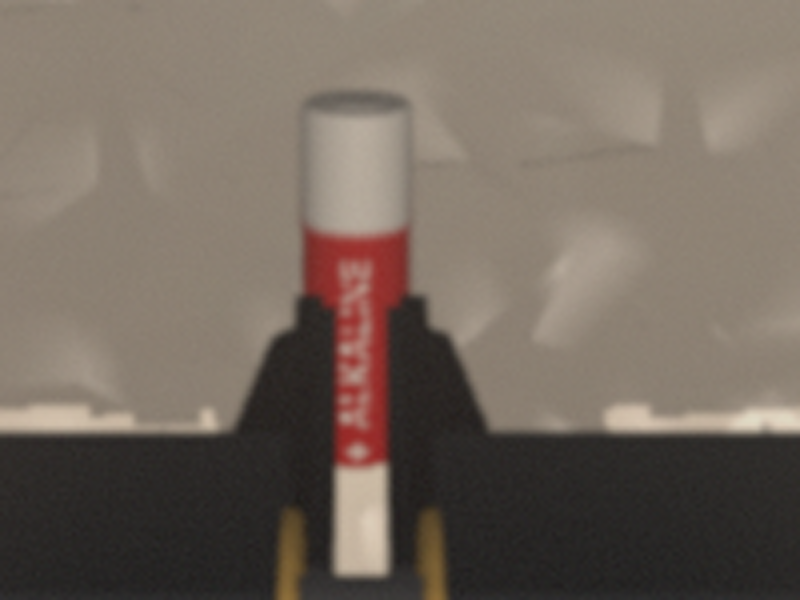

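```bash
python3 - <<'E'
from m import *
for n in('scene','side'):
    s=snap(n,n+'5');P=dep(s)
    m=(np.hypot(P[...,0]-.47,P[...,1]-.032)<.03)&(P[...,2]>.018)&(P[...,2]<.09)
    p=P[m];print(n,len(p),p[:,2].min().round(3),np.percentile(p[:,2],[2,10,50]).round(3))
    q=p[p[:,2]<np.percentile(p[:,2],10)];print(q.mean(0).round(4),q.min(0).round(3),q.max(0).round(3))
for n in('w1','w2','w3','w4'):
    s=dict(np.load(f'pics/{n}.npz'));P=dep(s);z=s['z_map']
    m=(z<.19);m[300:]=0;p=P[m];print(n,len(p),p[:,2].min().round(4),p.min(0).round(3),p.max(0).round(3),'cam z',s['pose'][2,3])
E
```

```text
scene 223 0.041 [0.043 0.047 0.069]
[0.4648 0.0357 0.0444] [0.457 0.029 0.041] [0.482 0.039 0.047]
side 201 0.043 [0.043 0.047 0.068]
[0.4678 0.0345 0.0447] [0.456 0.028 0.043] [0.481 0.039 0.047]
w1 2071 0.3334 [ 0.326 -0.193  0.333] [ 0.404 -0.083  0.504] cam z 0.5041003975134429
w2 2073 0.3332 [0.326 0.048 0.333] [0.404 0.158 0.504] cam z 0.5041164552618768
w3 1781 0.0838 [0.391 0.001 0.084] [0.467 0.059 0.255] cam z 0.2554934301041429
w4 1659 0.0256 [0.393 0.022 0.026] [0.464 0.182 0.211] cam z 0.21128462833039321
```

All three cameras put the fingertips at z≈0.042 m while the reported TCP is at 0.0136. The tips are therefore about 28 mm behind the reported TCP instead of 11 mm ahead, and nothing was gripped (the cell is unmoved). I'll trust the cameras: open and go about 38 mm lower.

Call:
play_rows(series=[[[0,0,0,0,0,0],[0,0,0,0,0,0],[0,0,0,0,0,0],[0,0,0,0,0,0],[0,0,0,0,0,0],[0,0,-1,0,0,0],[0,0,-2,0,0,0],[0,0,-3,0,0,0],[0,0,-3.6,0,0,0],[0,0,-3.6,0,0,0]]], fingers=0.42)

```text
t: 6.4
tcp_pos: [0.4678, 0.0319, -0.025]
eef_rot: [-178.6, 89.7, 177.3]
ft_force: [0.7, 0.4, -0.6]
grip_width: 0.0399
```

```bash
cat > tip.py <<'E'
from m import *
import sys
def tip(n='side'):
    o=ctrl.get_obs();x,y,z=o['tcp_pos'];s=snap(n,'tip_'+n+str(round(o['t'],2)));P=dep(s)
    g=s['frame'].max(-1)<75
    m=(abs(P[...,0]-x)<.02)&(abs(P[...,1]-y)<.045)&(P[...,2]>-.02)&(P[...,2]<z+.08)&g
    p=P[m];print(n,o['t'],o['tcp_pos'].round(4),o['ft_force'].round(1),o['grip_width'].round(4),'tip z',np.percentile(p[:,2],[0,1,3,8]).round(4),len(p))
if __name__=='__main__':
    tip('side');tip('scene')
E
python3 tip.py; python3 - <<'E'
from h import *
snap('wrist','w6')
E
```

```text
Traceback (most recent call last):
  File "tip.py", line 9, in <module>
    tip('side');tip('scene')
    ~~~^^^^^^^^
  File "tip.py", line 7, in tip
    p=P[m];print(n,o['t'],o['tcp_pos'].round(4),o['ft_force'].round(1),o['grip_width'].round(4),'tip z',np.percentile(p[:,2],[0,1,3,8]).round(4),len(p))
                                                                       ^^^^^^^^^^^^^^^^^^^^^
AttributeError: 'float' object has no attribute 'round'
```

View pics/w6.png

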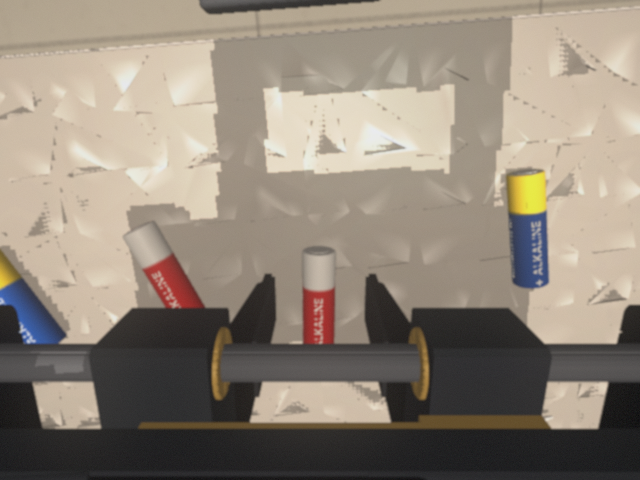

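```bash
sed -i "s/o\['grip_width'\].round(4)/round(o['grip_width'],4)/" tip.py; python3 tip.py
```

```text
side 6.5 [ 0.4694  0.0318 -0.0232] [ 0.2 -0.1  0.4] 0.0396 tip z [-0.0015  0.0015  0.0058  0.0088] 312
scene 6.55 [ 0.4699  0.0318 -0.0226] [-0.3  0.1 -0.3] 0.0403 tip z [0.0048 0.0056 0.0082 0.0113] 275
```

Call:
play_rows(series=[[[0,0,-0.1,0,0,0],[0,0,-0.2,0,0,0],[0,0,-0.2,0,0,0],[0,0,-0.2,0,0,0]]])

```text
t: 6.93
tcp_pos: [0.4701, 0.0318, -0.0243]
eef_rot: [-4.3, 90.0, -8.3]
ft_force: [0.0, 0.1, 0.1]
grip_width: 0.0401
```

Call:
play_rows(series=[[[0,0,0,0,0,0],[0,0,0,0,0,0],[0,0,0,0,0,0],[0,0,0,0,0,0],[0,0,0,0,0,0],[0,0,0,0,0,0]]], fingers=0)

```text
t: 7.43
tcp_pos: [0.4699, 0.0318, -0.0245]
eef_rot: [-130.9, 90.0, -134.9]
ft_force: [-0.4, 0.0, 0.9]
grip_width: 0.0146
```

Gripped (14.6 mm opening). Lift, carry to the red rack and lower.

Call:
play_rows(series=[[[0,0,2,0,0,0],[0,0,5,0,0,0],[0,1,8,0,0,0.03],[-0.5,4,10,0,0,0.06],[-1,8,10,0,0,0.09],[-1.5,12,10,0,0,0.12],[-2,16,10,0,0,0.15],[-2.5,20,10,0,0,0.17],[-2.9,24,10,0,0,0.17],[-2.9,27,10,0,0,0.17]]])

```text
t: 8.27
tcp_pos: [0.4398, 0.3046, 0.0756]
eef_rot: [93.7, 90.0, 99.4]
ft_force: [0.4, 0.1, 0.1]
grip_width: 0.0144
```

Call:
play_rows(series=[[[0,1.6,0,0,0,0],[0,1.6,-1.5,0,0,0],[0,1.6,-3,0,0,0],[0,1.6,-4,0,0,0],[0,1.6,-4,0,0,0],[0,1.6,-4,0,0,0]]])

```text
t: 8.77
tcp_pos: [0.4404, 0.3173, 0.0348]
eef_rot: [-155.4, 89.9, -149.7]
ft_force: [0.4, 1.1, -0.7]
grip_width: 0.0143
```

```bash
python3 tip.py; python3 - <<'E'
from h import *
snap('wrist','w7')
s=snap('side','s7');cv2.imwrite('pics/s7c.png',cv2.resize(s['frame'][230:380,150:330,::-1],None,fx=4,fy=4))
E
```

```text
side 8.7667 [0.4404 0.3173 0.0348] [ 0.4  1.1 -0.7] 0.0143 tip z [0.0625 0.0643 0.0659 0.0691] 388
scene 8.8167 [0.4411 0.3176 0.0357] [-0.1 -0.2 -0. ] 0.0144 tip z [0.0637 0.0656 0.0695 0.0721] 294
```

View pics/w7.png

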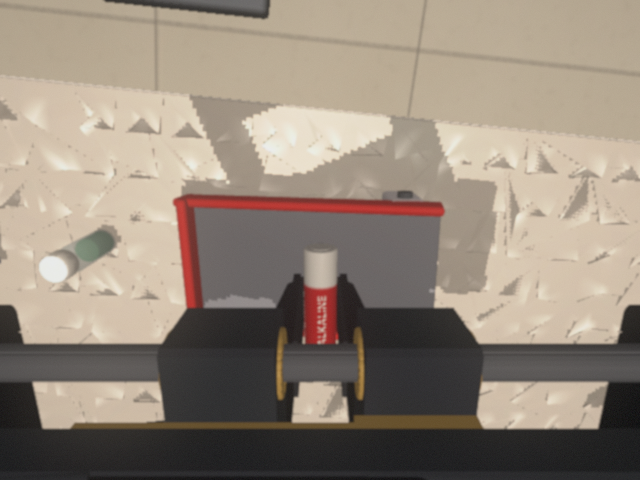

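View pics/s7c.png

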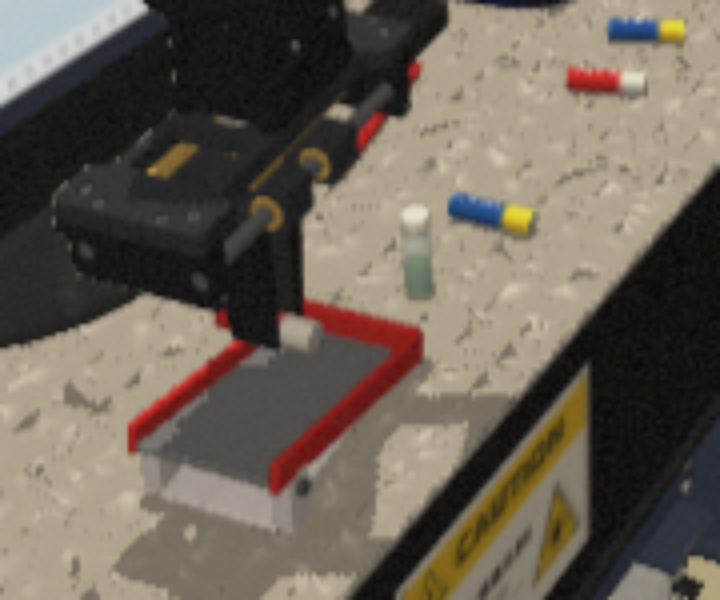

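The cell is held across the lane, above its middle, so I lower to release height.

Call:
play_rows(series=[[[0,0,-1,0,0,0],[0,0,-1.8,0,0,0],[0,0,-2.4,0,0,0],[0,0,-2.8,0,0,0],[0,0,-3,0,0,0],[0,0,-3.2,0,0,0],[0,0,-3.2,0,0,0],[0,0,-3.2,0,0,0]]])

```text
t: 9.63
tcp_pos: [0.441, 0.3179, 0.0036]
eef_rot: [26.0, 90.0, 31.6]
ft_force: [-1.0, -0.3, -0.1]
grip_width: 0.0143
```

```bash
python3 tip.py; python3 - <<'E'
from h import *
s=snap('side','s8');cv2.imwrite('pics/s8c.png',cv2.resize(s['frame'][230:380,150:330,::-1],None,fx=4,fy=4))
E
```

```text
side 9.6333 [0.441  0.3179 0.0036] [-1.  -0.3 -0.1] 0.0143 tip z [0.0149 0.0209 0.0246 0.0339] 376
scene 9.6833 [0.4412 0.318  0.0038] [-0.4 -0.7  0.5] 0.0141 tip z [0.02   0.0249 0.0319 0.0391] 295
```

View pics/s8c.png

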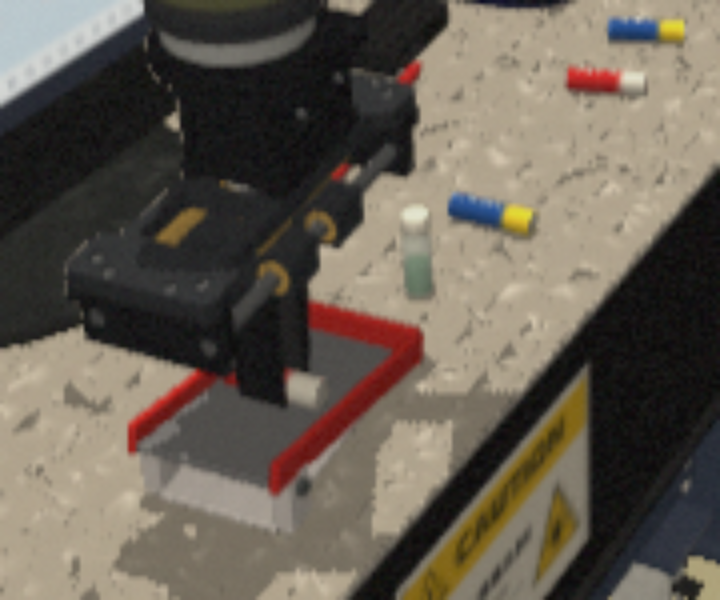

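Call:
play_rows(series=[[[0,0,0,0,0,0],[0,0,0,0,0,0],[0,0,0,0,0,0],[0,0,0,0,0,0],[0,0,1,0,0,0],[0,0,2,0,0,0],[0,0,4,0,0,0],[0,0,7,0,0,0],[0,0,9,0,0,0],[0,0,9,0,0,0]]], fingers=0.28)

```text
t: 10.62
tcp_pos: [0.4447, 0.32, 0.1007]
eef_rot: [24.4, 89.4, 30.1]
ft_force: [0.4, 0.1, 0.8]
grip_width: 0.0266
```

```bash
python3 - <<'E'
from h import *
o=ctrl.get_obs();print(o['t'],o['tcp_pos'].round(4),o['grip_width'])
snap('wrist','w9')
s=snap('side','s9');cv2.imwrite('pics/s9c.png',cv2.resize(s['frame'][230:380,150:330,::-1],None,fx=4,fy=4))
E
```

```text
10.6167 [0.4447 0.32   0.1007] 0.02658643293503731
```

View pics/w9.png

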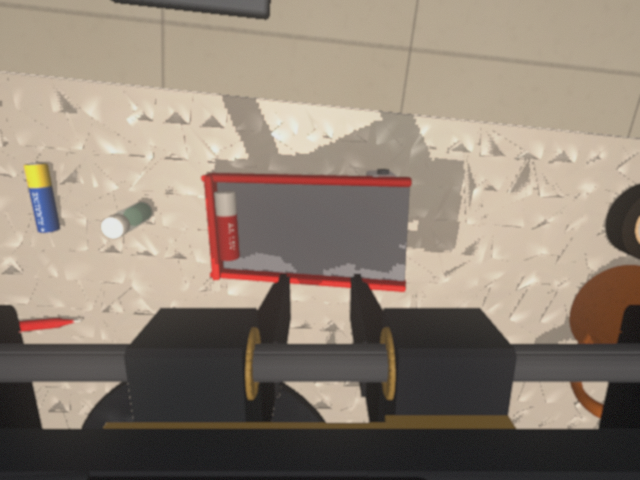

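View pics/s9c.png

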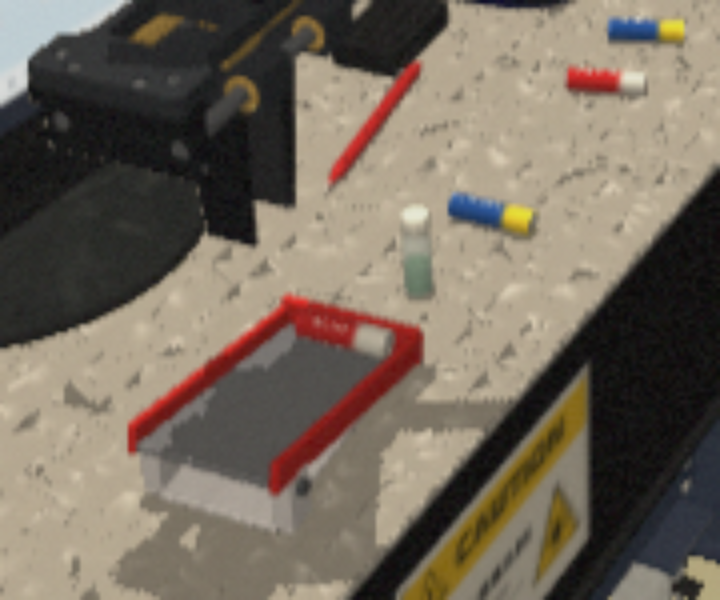

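The first red cell lies across the lane against the stop. Next is R1.

Call:
play_rows(series=[[[0.1,-3,0,0,0,0.03],[0.2,-7,0,0,0,0.06],[0.3,-11,0,0,0,0.09],[0.4,-15,0,0,0,0.12],[0.5,-19,0,0,0,0.15],[0.6,-23,0,0,0,0.18],[0.8,-27,0,0,0,0.21],[1,-31,-1,0,0,0.24],[1.1,-34,-2,0,0,0.265],[1.1,-35.1,-3,0,0,0.265]]], fingers=0.42)

```text
t: 11.55
tcp_pos: [0.451, -0.0363, 0.0621]
eef_rot: [-178.6, 89.9, -157.9]
ft_force: [-0.6, -0.4, -0.0]
grip_width: 0.0399
```

Call:
play_rows(series=[[[0,0,-1,0,0,0],[0,0,-2,0,0,0],[0,0,-2.5,0,0,0],[0,0,-2.5,0,0,0]]])

```text
t: 11.88
tcp_pos: [0.4503, -0.0315, 0.0363]
eef_rot: [143.4, 89.8, 164.4]
ft_force: [0.0, -0.9, -0.4]
grip_width: 0.0397
```

```bash
python3 - <<'E'
from h import *
o=ctrl.get_obs();print(o['t'],o['tcp_pos'].round(4),o['grip_width'])
snap('wrist','w10')
E
```

```text
11.8833 [ 0.4503 -0.0315  0.0363] 0.03971588147680929
```

View pics/w10.png

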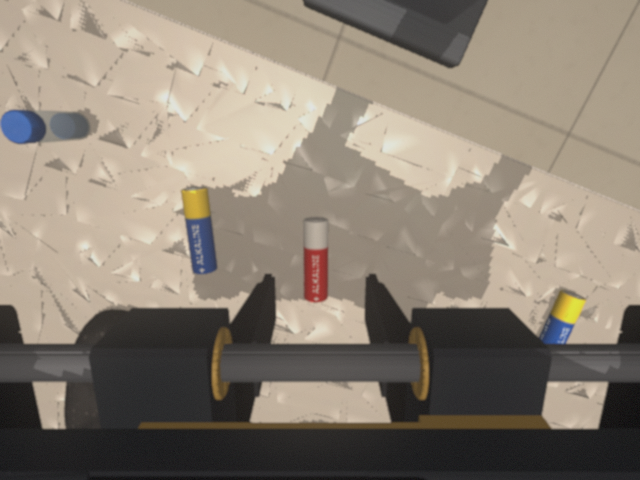

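The jaws are aligned with the cell at (316,260), so I descend and grip.

Call:
play_rows(series=[[[0,0,-2,0,0,0],[0,0,-4,0,0,0],[0,0,-5.2,0,0,0],[0,0,-5.8,0,0,0],[0,0,-6.1,0,0,0],[0,0,-6.2,0,0,0],[0,0,-6.3,0,0,0],[0,0,-6.3,0,0,0],[0,0,-6.3,0,0,0]]])

```text
t: 12.68
tcp_pos: [0.4527, -0.0333, -0.0236]
eef_rot: [-33.0, 89.9, -12.1]
ft_force: [-0.1, 0.1, 0.1]
grip_width: 0.0395
```

Call:
play_rows(series=[[[0,0,0,0,0,0],[0,0,0,0,0,0],[0,0,0,0,0,0],[0,0,0,0,0,0],[0,0,0,0,0,0],[0,0,0,0,0,0]]], fingers=0)

```text
t: 13.18
tcp_pos: [0.452, -0.0332, -0.0244]
eef_rot: [-66.3, 90.0, -45.5]
ft_force: [0.1, 0.1, 1.2]
grip_width: 0.0145
```

Call:
play_rows(series=[[[0,0,2,0,0,0],[0,0,5,0,0,0],[0,2,8,0,0,-0.03],[-0.1,5.5,10,0,0,-0.06],[-0.3,9.5,10,0,0,-0.09],[-0.5,13.5,10,0,0,-0.12],[-0.7,17.5,10,0,0,-0.16],[-0.9,21.5,10,0,0,-0.2],[-1,25.5,10,0,0,-0.24],[-1.1,29.5,10,0,0,-0.265]]])

```text
t: 14.02
tcp_pos: [0.4404, 0.2638, 0.0756]
eef_rot: [-0.4, 90.0, 5.2]
ft_force: [1.1, -0.6, -1.1]
grip_width: 0.0146
```

Call:
play_rows(series=[[[0,3,0,0,0,0],[0,5,0,0,0,0],[0,5.6,-1.5,0,0,0],[0,5.6,-3.5,0,0,0],[0,5.6,-5.2,0,0,0],[0,5.6,-6.2,0,0,0],[0,5.6,-6.8,0,0,0],[0,5.6,-7.2,0,0,0],[0,5.6,-7.2,0,0,0],[0,5.6,-7.2,0,0,0]]])

```text
t: 14.85
tcp_pos: [0.4415, 0.318, 0.0042]
eef_rot: [24.4, 89.9, 30.1]
ft_force: [-0.5, -0.4, 0.4]
grip_width: 0.014
```

```bash
python3 - <<'E'
from h import *
o=ctrl.get_obs();print(o['t'],o['tcp_pos'].round(4),o['grip_width'],o['ft_force'])
s=snap('wrist','w11')
E
```

```text
14.85 [0.4415 0.318  0.0042] 0.014013159343148002 [-0.45416441 -0.43285642  0.39593952]
```

View pics/w11.png

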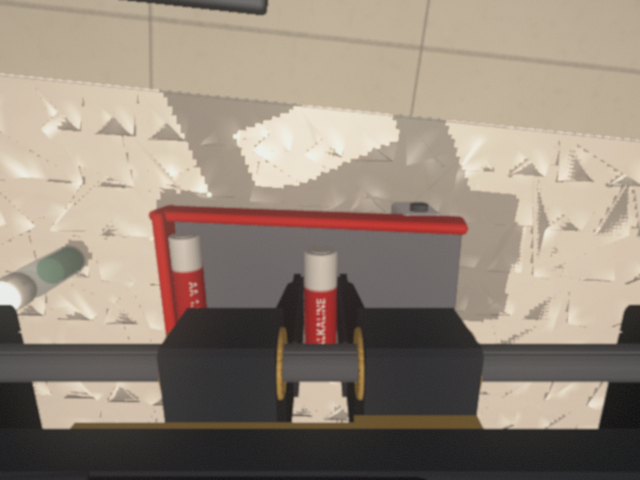

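The second red cell is in the lane, parallel to the first, so I release it.

Call:
play_rows(series=[[[0,0,0,0,0,0],[0,0,0,0,0,0],[0,0,0,0,0,0],[0,0,0,0,0,0],[0,0,1,0,0,0],[0,0,2,0,0,0],[0,0,4,0,0,0],[0,0,7,0,0,0],[0,0,9,0,0,0],[0,0,9,0,0,0]]], fingers=0.28)

```text
t: 15.73
tcp_pos: [0.4446, 0.32, 0.1006]
eef_rot: [24.5, 89.4, 30.2]
ft_force: [0.2, 0.4, 1.1]
grip_width: 0.0265
```

```bash
python3 - <<'E'
from h import *
s=snap('wrist','w12');P=dep(s)
for k,(x,y) in dict(B2=(.442,.121)).items():
    m=(P[...,2]>.013)&(P[...,2]<.03)&(np.hypot(P[...,0]-x,P[...,1]-y)<.034);print(k,P[m].mean(0),m.sum())
E
```

```text
B2 [0.44102324 0.12210992 0.01390668] 670
```

View pics/w12.png

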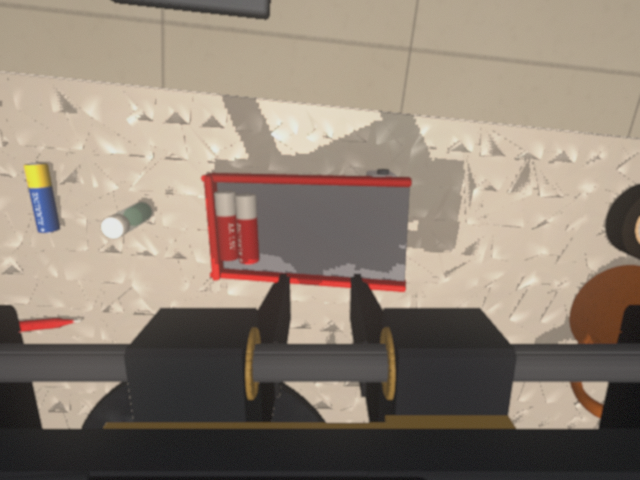

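Both red cells are at the low end. Next is the blue cell by the white-cap vial.

Call:
play_rows(series=[[[0,-3,0,0,0,0.01],[0,-7,0,0,0,0.01],[0.1,-11,0,0,0,0.01],[0.1,-15,0,0,0,0.01],[0.1,-18,0,0,0,0.01],[0.1,-19.7,0,0,0,0.01],[0.1,-19.7,-2,0,0,0.01],[0.1,-19.7,-4,0,0,0.01],[0.1,-19.7,-5.5,0,0,0.01],[0.1,-19.7,-5.5,0,0,0.01]]], fingers=0.42)

```text
t: 16.62
tcp_pos: [0.4382, 0.12, 0.0342]
eef_rot: [-178.1, 89.5, -171.9]
ft_force: [-0.7, 0.1, -0.6]
grip_width: 0.0398
```

```bash
python3 - <<'E'
from h import *
o=ctrl.get_obs();print(o['t'],o['tcp_pos'].round(4),o['grip_width'])
snap('wrist','w13')
E
```

```text
16.6167 [0.4382 0.12   0.0342] 0.03982963498182328
```

View pics/w13.png

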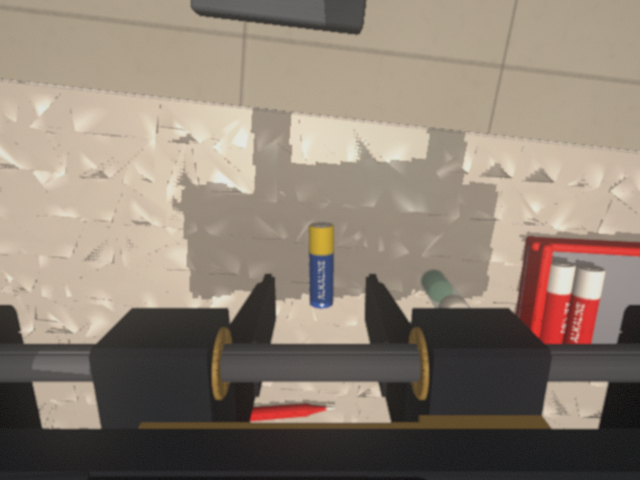

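The cell is centred at (321,265) and the vial stays clear of the right finger. Descend and grip.

Call:
play_rows(series=[[[0,0,-2,0,0,0],[0,0,-4,0,0,0],[0,0,-5.2,0,0,0],[0,0,-5.8,0,0,0],[0,0,-6.1,0,0,0],[0,0,-6.2,0,0,0],[0,0,-6.3,0,0,0],[0,0,-6.3,0,0,0],[0,0,-6.3,0,0,0]]])

```text
t: 17.42
tcp_pos: [0.4427, 0.121, -0.0236]
eef_rot: [2.0, 89.9, 8.3]
ft_force: [-0.2, 0.5, 0.2]
grip_width: 0.0397
```

Call:
play_rows(series=[[[0,0,0,0,0,0],[0,0,0,0,0,0],[0,0,0,0,0,0],[0,0,0,0,0,0],[0,0,0,0,0,0],[0,0,0,0,0,0]]], fingers=0)

```text
t: 17.92
tcp_pos: [0.442, 0.1208, -0.0244]
eef_rot: [29.5, 90.0, 35.7]
ft_force: [0.3, 0.6, 0.9]
grip_width: 0.0143
```

Call:
play_rows(series=[[[0,0,2,0,0,0],[0,0,5,0,0,0],[0,-2,8,0,0,0],[0,-5.5,10,0,0,0],[-0.1,-9.5,10,0,0,0],[-0.2,-13.5,10,0,0,-0.01],[-0.3,-17.5,10,0,0,-0.02],[-0.4,-21.5,10,0,0,-0.03],[-0.5,-25.5,10,0,0,-0.03],[-0.6,-29.5,10,0,0,-0.03]]])

```text
t: 18.75
tcp_pos: [0.4354, -0.1761, 0.0756]
eef_rot: [-21.3, 90.0, -16.8]
ft_force: [0.4, 0.7, -0.4]
grip_width: 0.014
```

Call:
play_rows(series=[[[0,-4,0,0,0,0],[0,-8,0,0,0,0],[0,-11.5,0,0,0,0],[0,-14,0,0,0,0],[-0.1,-15,0,0,0,0],[-0.1,-15,-2,0,0,0],[-0.1,-15,-3.5,0,0,0],[-0.1,-15,-4,0,0,0],[-0.1,-15,-4,0,0,0]]])

```text
t: 19.5
tcp_pos: [0.4337, -0.3224, 0.0335]
eef_rot: [130.8, 89.7, 135.4]
ft_force: [-0.7, 0.3, 0.6]
grip_width: 0.0144
```

```bash
python3 - <<'E'
from h import *
o=ctrl.get_obs();print(o['t'],o['tcp_pos'].round(4),o['grip_width'],o['ft_force'])
s=snap('wrist','w14')
s=snap('side','s14');cv2.imwrite('pics/s14c.png',cv2.resize(s['frame'][150:270,280:420,::-1],None,fx=5,fy=5))
E
```

```text
19.5 [ 0.4337 -0.3224  0.0335] 0.014429808032180476 [-0.65678978  0.30624648  0.55160398]
```

View pics/w14.png

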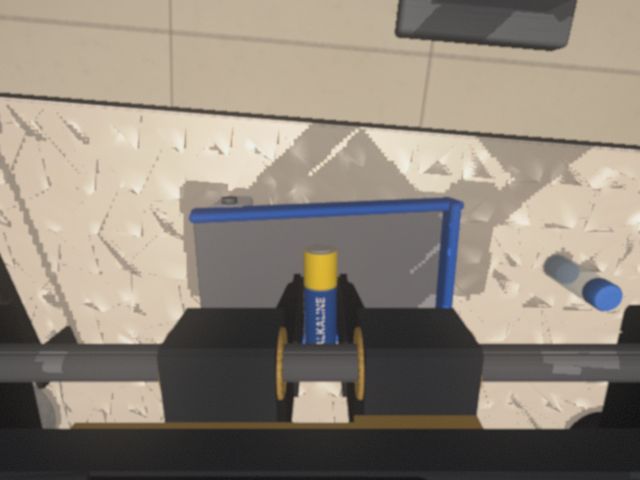

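View pics/s14c.png

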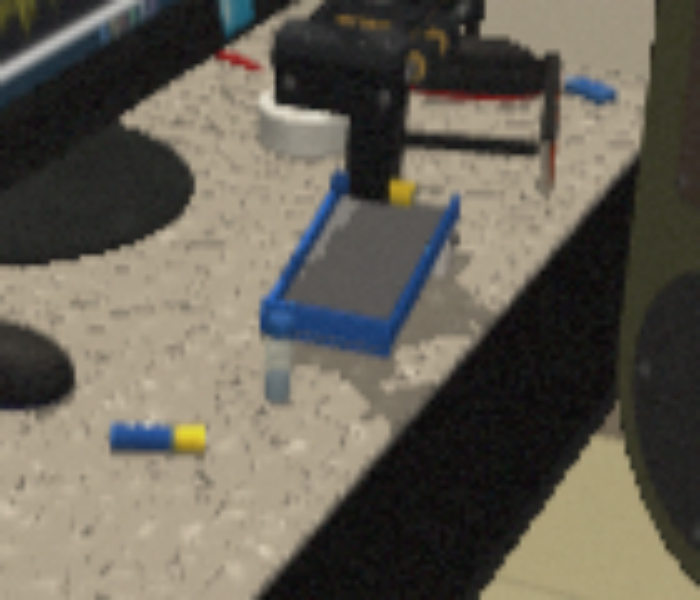

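Held across the blue lane, clear of the blue-cap vial. Lower and release.

Call:
play_rows(series=[[[0,0,-1,0,0,0],[0,0,-1.8,0,0,0],[0,0,-2.4,0,0,0],[0,0,-2.8,0,0,0],[0,0,-3,0,0,0],[0,0,-3.2,0,0,0],[0,0,-3.2,0,0,0],[0,0,-3.2,0,0,0]]])

```text
t: 20.27
tcp_pos: [0.435, -0.3243, 0.0036]
eef_rot: [-47.8, 90.0, -43.2]
ft_force: [-0.5, -0.5, -0.6]
grip_width: 0.0145
```

Call:
play_rows(series=[[[0,0,0,0,0,0],[0,0,0,0,0,0],[0,0,0,0,0,0],[0,0,0,0,0,0],[0,0,1,0,0,0],[0,0,2,0,0,0],[0,0,4,0,0,0],[0,0,7,0,0,0],[0,0,9,0,0,0],[0,0,9,0,0,0]]], fingers=0.28)

```text
t: 21.1
tcp_pos: [0.4381, -0.3271, 0.1007]
eef_rot: [-47.1, 89.4, -42.6]
ft_force: [0.4, -1.3, -0.3]
grip_width: 0.0266
```

```bash
python3 - <<'E'
from h import *
s=snap('wrist','w15');P=dep(s)
m=(P[...,2]>.013)&(P[...,2]<.03)&(np.hypot(P[...,0]-.459,P[...,1]+.101)<.034);p=P[m][:,:2]
if len(p)>30: ax=np.linalg.svd(p-p.mean(0))[2][0];print(p.mean(0),np.degrees(np.arctan2(ax[1],ax[0]))%180,len(p))
E
```

```text
[ 0.45754014 -0.10268569] 23.25586873958326 544
```

View pics/w15.png

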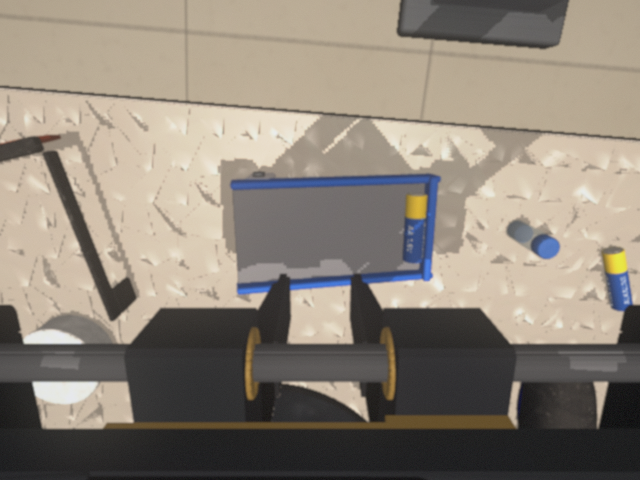

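The first blue cell is at the stop. Now the last one.

Call:
play_rows(series=[[[0.2,3,0,0,0,0.05],[0.5,7,0,0,0,0.1],[1,11,0,0,0,0.15],[1.5,15,0,0,0,0.2],[2,19,0,0,0,0.25],[2.4,21.5,0,0,0,0.3],[2.4,22.2,-1,0,0,0.33],[2.4,22.2,-3,0,0,0.33],[2.4,22.2,-5,0,0,0.33],[2.4,22.2,-5.5,0,0,0.33]]], fingers=0.42)

```text
t: 21.98
tcp_pos: [0.4557, -0.1014, 0.0342]
eef_rot: [140.2, 89.6, 163.7]
ft_force: [-1.1, 0.4, -1.3]
grip_width: 0.0402
```

```bash
python3 - <<'E'
from h import *
o=ctrl.get_obs();print(o['t'],o['tcp_pos'].round(4),o['grip_width'])
snap('wrist','w16')
E
```

```text
21.9833 [ 0.4557 -0.1014  0.0342] 0.0401687421636046
```

View pics/w16.png

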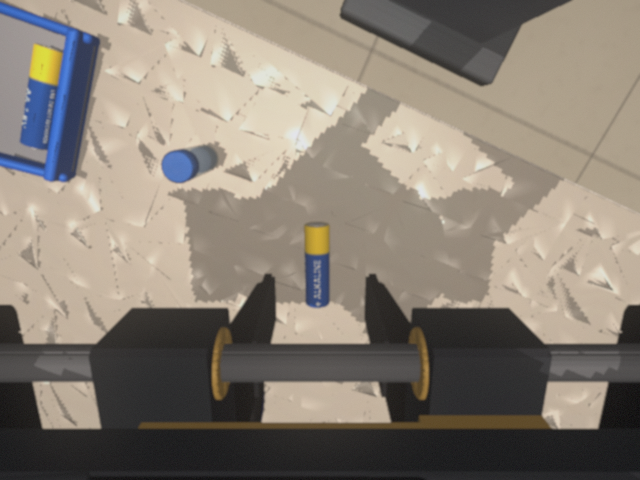

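Centred at (317,265) and the vial is clear. Descend and grip.

Call:
play_rows(series=[[[0,0,-2,0,0,0],[0,0,-4,0,0,0],[0,0,-5.2,0,0,0],[0,0,-5.8,0,0,0],[0,0,-6.1,0,0,0],[0,0,-6.2,0,0,0],[0,0,-6.3,0,0,0],[0,0,-6.3,0,0,0],[0,0,-6.3,0,0,0]]])

```text
t: 22.78
tcp_pos: [0.4597, -0.1025, -0.0236]
eef_rot: [-44.1, 89.9, -20.7]
ft_force: [-0.0, -0.5, -0.4]
grip_width: 0.0399
```

Call:
play_rows(series=[[[0,0,0,0,0,0],[0,0,0,0,0,0],[0,0,0,0,0,0],[0,0,0,0,0,0],[0,0,0,0,0,0],[0,0,0,0,0,0]]], fingers=0)

```text
t: 23.28
tcp_pos: [0.459, -0.1022, -0.0244]
eef_rot: [-40.9, 90.0, -17.4]
ft_force: [0.2, 0.5, 0.2]
grip_width: 0.0142
```

Call:
play_rows(series=[[[0,0,2,0,0,0],[0,0,5,0,0,0],[0,-1,8,0,0,-0.03],[-0.2,-4,10,0,0,-0.08],[-0.6,-8,10,0,0,-0.13],[-1.1,-12,10,0,0,-0.18],[-1.7,-16,10,0,0,-0.23],[-2.2,-19,10,0,0,-0.28],[-2.4,-21.5,10,0,0,-0.33],[-2.4,-22.2,10,0,0,-0.33]]])

```text
t: 24.12
tcp_pos: [0.4343, -0.3275, 0.0758]
eef_rot: [-84.0, 89.9, -79.7]
ft_force: [-0.2, 0.3, -0.5]
grip_width: 0.014
```

Call:
play_rows(series=[[[0,0,-1.5,0,0,0],[0,0,-3.5,0,0,0],[0,0,-5,0,0,0],[0,0,-6,0,0,0],[0,0,-6.6,0,0,0],[0,0,-7,0,0,0],[0,0,-7.2,0,0,0],[0,0,-7.2,0,0,0],[0,0,-7.2,0,0,0]]])

```text
t: 24.87
tcp_pos: [0.4355, -0.3245, 0.0044]
eef_rot: [-46.3, 89.9, -41.8]
ft_force: [0.5, -0.1, 0.2]
grip_width: 0.0142
```

```bash
python3 - <<'E'
from h import *
o=ctrl.get_obs();print(o['t'],o['tcp_pos'].round(4),o['grip_width'])
snap('wrist','w17')
E
```

```text
24.8667 [ 0.4355 -0.3245  0.0044] 0.014234824978472348
```

View pics/w17.png

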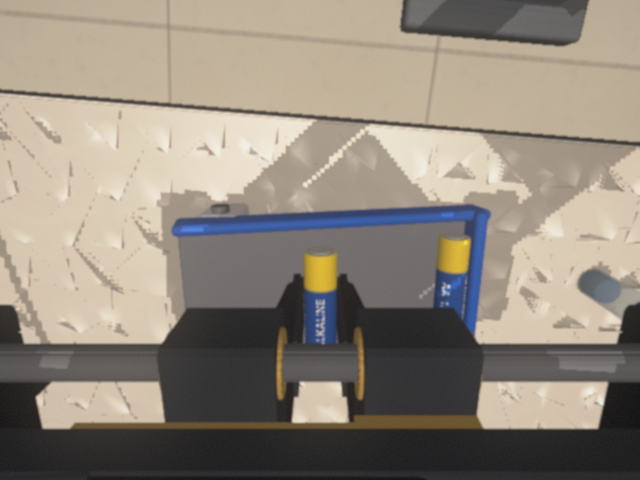

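It hangs parallel to the first blue cell. Release, then check from above.

Call:
play_rows(series=[[[0,0,0,0,0,0],[0,0,0,0,0,0],[0,0,0,0,0,0],[0,0,0,0,0,0],[0,0,1,0,0,0],[0,0,2,0,0,0],[0,0,4,0,0,0],[0,0,7,0,0,0],[0,0,10,0,0,0],[0,0,13,0,0,0]]], fingers=0.28)

```text
t: 25.75
tcp_pos: [0.435, -0.3242, 0.1361]
eef_rot: [-46.8, 89.9, -42.3]
ft_force: [-0.2, -0.2, -0.3]
grip_width: 0.0263
```

Call:
play_rows(series=[[[-0.5,3,3,0,0,0],[-1,7,6,0,0,0],[-1.5,11,9,0,0,0],[-2,15,12,0,0,0],[-2.5,19,15,0,0,0],[-3,23,17,0,0,0],[-3,27,17,0,0,0],[-3,31,17,0,0,0],[-3,32,17,0,0,0],[-3,32,17,0,0,0]]])

```text
t: 26.58
tcp_pos: [0.4048, 0.0018, 0.3067]
eef_rot: [16.5, 89.7, 21.6]
ft_force: [0.5, 0.3, -0.0]
grip_width: 0.0265
```

```bash
python3 - <<'E'
from h import *
for i in range(4): s=snap('wrist','w18')
o=ctrl.get_obs();print(o['t'],o['tcp_pos'].round(4))
snap('side','s18')
P=dep(s)
for k,(x,y) in dict(VB=(.4285,-.182),VW=(.446,.1885)).items():
    q=P[(P[...,2]>.044)&(P[...,2]<.055)&(np.hypot(P[...,0]-x,P[...,1]-y)<.03)];print(k,q.mean(0).round(4),len(q))
for k,c,d in(('red',np.array([.4423,.308]),95.8),('blue',np.array([.4345,-.3135]),-85.3)):
    d=np.radians(d);e=np.array([np.cos(d),np.sin(d)]);f=np.array([-e[1],e[0]])
    X=(P[...,:2]-c)@e*1000;Y=(P[...,:2]-c)@f*1000;h=P[...,2]*1000-(20.4+X*np.tan(np.radians(12)))
    m=(abs(Y)<30)&(X>-59)&(X<60)&(h>5)&(h<30)
    if m.sum(): print(k,'X',np.percentile(X[m],[1,99]).round(1),'Y',np.percentile(Y[m],[1,99]).round(1),'h',np.percentile(h[m],98).round(1),m.sum())
    for a in(-56,-52,-44,-37,-33,-28,-20): 
        g=(abs(X-a)<2)&(abs(Y)<30);print(a,np.median(h[g]).round(1) if g.any() else None,end='; ')
    print()
E
```

```text
26.7833 [ 0.4049 -0.0048  0.304 ]
VB [ 0.4286 -0.1813  0.0474] 146
VW [0.4462 0.1885 0.0472] 139
red X [-58.9 -33.1] Y [-23.5  25.2] h 16.3 928
-56 14.5; -52 14.1; -44 12.3; -37 13.7; -33 10.6; -28 0.4; -20 0.1; 
blue X [-58.7 -32.7] Y [-24.   24.8] h 16.1 1042
-56 14.1; -52 14.2; -44 11.5; -37 13.9; -33 11.3; -28 -0.1; -20 0.0;
```

View pics/w18.png

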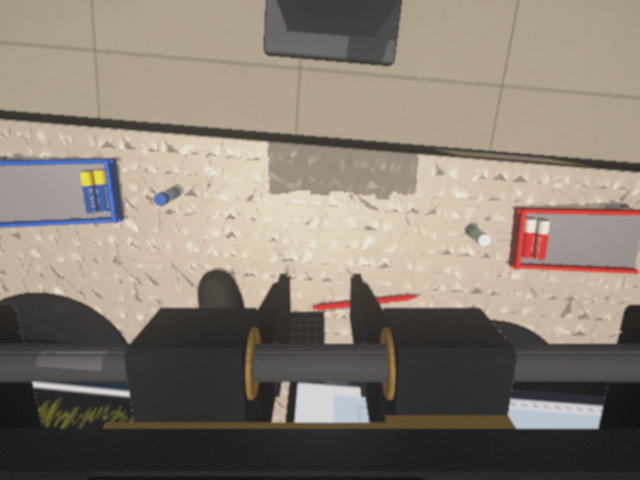

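View pics/s18.png

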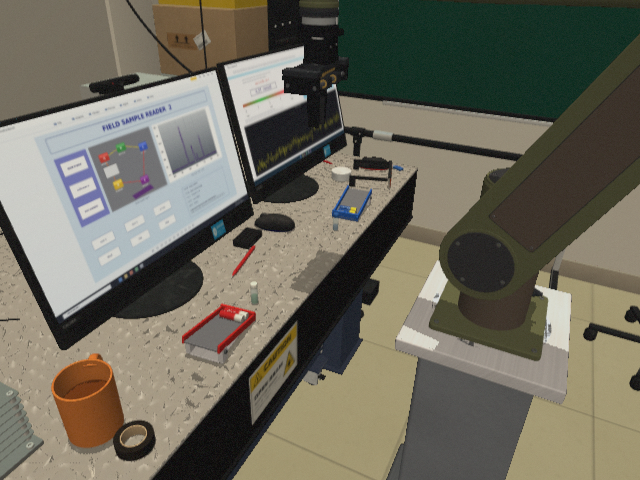

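The last views show both pairs of cells at the low ends, at (95,190) and (537,237), and both vials standing where they were. I'm handing in.

```bash
python3 -c "
from station import ctrl
print(ctrl.hand_in())"
```

```text
the job is handed in; nothing more can be done
None
```

All four battery cells are put away: the two red cells in the red rack and the two blue cells in the blue rack. I handed the job in at about 27 s.

**Last checks:**
- **Cells:** the depth view from above shows each pair lying across its lane. They fill the low end from the stop (x = −59 mm) to about −33 mm, with nothing further up the lane.
- **Vials:** both are still standing, within 1 mm of where they started.
- **Arm:** at hand-in it was clear of everything, and no force reading at the end of a move passed about 2 N.

**One check disagreed with the text:** the first grasp closed on nothing. All three cameras showed the fingertips about 28 mm behind the reported tool point, where the text puts them 11 mm ahead. I trusted the cameras and went about 38 mm lower. After that every grasp held, with the jaws stopping at about 14 to 15 mm on the 15 mm cells. The missed grasp did not move the cell.

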